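# Sweep the two ball bearings into the catch tray

### The job

Two ball bearings, a larger and a smaller one, lie loose on the bench. With the closed fingers, sweep both across the bench top through the open front of the sheet-steel catch tray, until each lies wholly inside it past the front edge. Only push them, never lift them, and leave the air coupler and the loose bolt that lie near them where they are.

Things in the scene. Friction and masses are not known exactly. Their poses are not given: they have to be found in the camera images.
- tray: Low grey sheet-steel tray screwed to the bench, cannot move. Origin: centre of its underside, on the bench top. 110 mm deep along its x, 190 mm wide along its y, z up. Open front at x = -55 mm; back wall at x = +55 mm, side walls at y = +-95 mm; walls 3 mm thick, 37 mm high. Floor 3 mm thick; its front 16 mm is a ramp that rises from the bench top, so parts slide in along +x.
- bearing_big: The larger ball bearing: a steel ring with a black seal, 52 mm across, 15 mm high, about 0.13 kg, lying flat on the bench in front of the tray. Origin: centre of its underside. A fixed black cable, up to 14 mm high, lies behind it (away from the tray), 35 mm or more from its rim. To be swept into the tray.
- bearing_small: The smaller ball bearing: same look, 42 mm across, 12 mm high, about 0.09 kg, lying flat on the bench in front of the tray. Origin: centre of its underside. A fixed black cable, up to 14 mm high, lies behind it (away from the tray), 35 mm or more from its rim. To be swept into the tray.
- coupler: Grey steel air coupler, a stepped round body 25 mm thick and 60 mm long along its y axis, 25 mm high, lying loose beside or between the bearings, pointing roughly at the tray. Origin: middle of its underside. Leave it where it is.
- bolt: Large hex-head steel bolt, 64 mm long along its y axis, 24 mm across the head, 21 mm high, lying loose in front of the tray, beside the bearings on the tray's -y side. Origin: middle of its underside. Leave it where it is.
Things that resemble listed ones, but are neither listed nor needed, are in the scene too. What is shaped like the bearing_small but green, pink or red is not meant.

How it is judged:
By the outcome, as a careful person would: the job done as asked, in the order asked, and still so for the second after the job is handed in, with the robot touching nothing.
It also fails if it takes over 45 s, if anything falls off the work surface, if the arm or the gripper's body presses on something with over 40 N, if the wrist force passes 120 N, or if a joint passes its speed limit or range.

### The arm

A 7-joint arm with a two-finger parallel gripper is mounted at the origin on a cart in front of the work surface, level with it; the furniture and walls round the work are solid. World frame = base frame: x ahead of the robot, y to its left, z up, the work surface at z = 0. Lengths are in m, angles in rad, forces in N, time in s.
With the tool pointing down it reaches from about 0.425 to 0.925 m from the base axis. Payload 6.8 kg.
Tool frame: the origin (TCP) lies on the mounting face of the last link; the fingertips stand 173 mm ahead of it and the grasp point (between the pads) lies 155 mm ahead of it; z points along the fingers, y is the line along which they close (so a half turn about z gives the same grasp; the last joint's range is limited). The gripper opens to 85 mm and grips with 20 to 120 N. Pads are 22 mm wide; open, the fingers measure 114 mm over their backs; the gripper's body (76 mm by 85 mm) begins 54 mm behind the grasp point. The pads swing forward as they close: fully open they stand 13 mm farther back than shut.
Start: joints at [1.141, 0.477, 0.022, 1.555, -0.011, 1.109, -0.083], TCP at [0.213, -0.64, 0.405] pointing down, gripper open.
Joint ranges: [-2.96, 2.96], [-0.34, 2.1], [-1.41, 1.46], [0.24, 2.44], [-1.37, 4.51], [0.17, 1.92], [-2.96, 2.96]. Speed limits (rad/s): [2.39, 2.39, 3.14, 3.14, 3.14, 3.14, 3.14].

### API

Orientations are given as a unit quaternion [w, x, y, z].
In Python, from station import bot gives the robot as it stands. The module is installed in compiled form; this text tells all that it offers.
- The arm moves only by the shell command python3 -m pendant 'ROWS' [FORCE]. ROWS is JSON, a list of rows, each a list of 5 numbers: the finger opening in m, from 0 to 0.0854, then the shift along the tool's x, y, z in m, then the turn about the tool's z in degrees. In form: [[jaw, x, y, z, yaw], ...]. A call has 1 to 12 rows; each row shifts and turns the commanded pose from where the row before left it, along the tool's axes as they then stand; what a row does not reach is not made up. A row lasts 1/12 s, in which the tool goes at most 41.7 mm and 7.16 degrees, less where a joint would pass 70% of its speed; a pose out of reach is approached as far as the arm can. A call with a gripper value outside its range is refused whole. The fingers move at their own pace and stop on an object; FORCE is the grip in N (left out, the last holds). Time passes only in rows, so rows that do not move let the fingers close. It gives the time, the measured TCP pose, the force, the opening and the grip force at its end, in the units of the state.
- bot.get_obs(): the state, without advancing time (a new reading comes with each control period).
- bot.read_camera(name): name is "scene" or "side" or "wrist"; returns (picture, depth): 480x640x3 uint8, blue, green, red; 480x640 float32, m along the optical axis (not along the pixel's ray), 0 where there is no reading.
- bot.camera_model(name): a dict with "intrinsics" (3x3 intrinsics, pixels), "R" (3x3) and "t" (3): a world point X has camera coordinates R X + t. Camera axes: x right, y down, z forward; pixel columns grow to the right and rows downward; lengths in m; the calibration is good to about 2 mm. A picture is of the moment at which its call begins: read the wrist's pose just before it. camera_model takes no time and is no camera call; for the wrist camera it gives the pose at the moment of the call.
- bot.hand_in(): hands the job in; it is judged then, once.
Trained networks look in the newest picture that a camera, given by its name, has taken for a name from the list of things; names that differ only in an ending like _2 or _b are one class to them, and where a whole thing is asked for, a point or a joint stands for the part that bears it (a point fixed in the world has none). Each returns a list of dicts, best first, with "score" (0 to 1); they miss things now and then, are a little off and sometimes report something else, mostly with a low value. They report only what shows in the picture. A call takes as long as a camera call. They do not tell look-alikes from the thing itself.
- bot.boxes_of(name, camera): "at" ([column, row] in pixels, amid what is visible of it).
- bot.trace(name, camera): "mask" (480x640 bool, what is visible of it) and "at" ([column, row] in pixels, amid what is visible of it).
- bot.pinpoint(name, camera): "at" ([column, row] in pixels: a listed point, or the origin of a listed thing).
The state is a dict: "t": time; "q": joint angles; "joint_vel": joint speeds; "joint_torque": joint torques, N m; "eef_pos": TCP position; "tool_rot": TCP orientation; "contact_force": force on the tool from outside, world axes, zero at the start; "torque": the same for the moment, N m; "gripper_width": opening from 0.0 (shut) to 1.0 (fully open); "grasp_force": force on a finger pad.
Only numpy, scipy, OpenCV 4.12 (cv2) and the standard library are available. Lean on these libraries where they do the work, as an engineer would, in place of code of your own. Each camera call takes 0.05 s, during which the arm holds its last target. There are 200 camera calls.

## Working session

There is one attempt and no reset: what is moved stays moved. The work goes in short steps, Python scripts to look and compute and a shell command to move; the robot and the scene stay as the last step left them, time stands still between calls to the robot, and variables do not carry over. Pictures are saved under pics/ and viewed, at most 10 in all, crops included, and the job is handed in when it is done.

```bash
mkdir -p pics; cat > h.py <<'E'
import numpy as np, cv2
from station import bot
def world(cam,px,z=None,depth=None,m=None):
    m=m or bot.camera_model(cam);K=np.array(m["intrinsics"]);R=np.array(m["R"]);t=np.array(m["t"])
    d=np.linalg.inv(K)@np.array([px[0],px[1],1.0]);C=-R.T@t
    if depth is not None: return R.T@(d*depth-t)
    w=R.T@d; return C+w*(z-C[2])/w[2]
E
python3 - <<'E'
from h import *
o=bot.get_obs();print({k:np.round(o[k],3) for k in("t","eef_pos","tool_rot","contact_force","gripper_width")})
for c in("scene","side"):
    p,d=bot.read_camera(c);cv2.imwrite(f"pics/{c}0.png",p)
    m=bot.camera_model(c);print(c,"C",np.round(-np.array(m["R"]).T@np.array(m["t"]),3))
    for n,z in(("tray",0.0),("bearing_big",0.),("bearing_small",0.),("coupler",0.),("bolt",0.)):
        for r in bot.pinpoint(n,c)[:4]:
            print(n,round(r["score"],2),np.round(r["at"]),np.round(world(c,r["at"],z),3))
E
```

```text
{'t': np.float64(0.0), 'eef_pos': array([ 0.213, -0.64 ,  0.404]), 'tool_rot': array([-0.001,  0.987,  0.16 , -0.   ]), 'contact_force': array([ 0.247, -0.201, -0.533]), 'gripper_width': np.float64(0.998)}
scene C [ 0.02  -0.553  0.572]
bearing_big 0.55 [327. 310.] [0.488 0.077 0.   ]
bearing_small 0.85 [299. 306.] [0.447 0.118 0.   ]
bearing_small 0.5 [200. 225.] [0.425 0.584 0.   ]
bearing_small 0.49 [422. 261.] [0.792 0.111 0.   ]
bearing_small 0.47 [402. 248.] [0.796 0.184 0.   ]
bolt 0.47 [261. 313.] [0.37 0.14 0.  ]
side C [ 0.38  -0.617  0.747]
tray 0.55 [274. 400.] [ 0.447 -0.057  0.   ]
bearing_big 0.79 [282. 333.] [0.488 0.082 0.   ]
bearing_small 0.71 [256. 324.] [0.448 0.116 0.   ]
bearing_small 0.71 [433. 296.] [0.788 0.104 0.   ]
bearing_small 0.7 [222. 193.] [0.439 0.573 0.   ]
bearing_small 0.62 [429. 263.] [0.822 0.2   0.   ]
coupler 0.61 [315. 347.] [0.537 0.034 0.   ]
coupler 0.33 [217. 321.] [ 0.378  0.14  -0.   ]
bolt 0.59 [218. 322.] [0.38  0.139 0.   ]
```

View pics/side0.png

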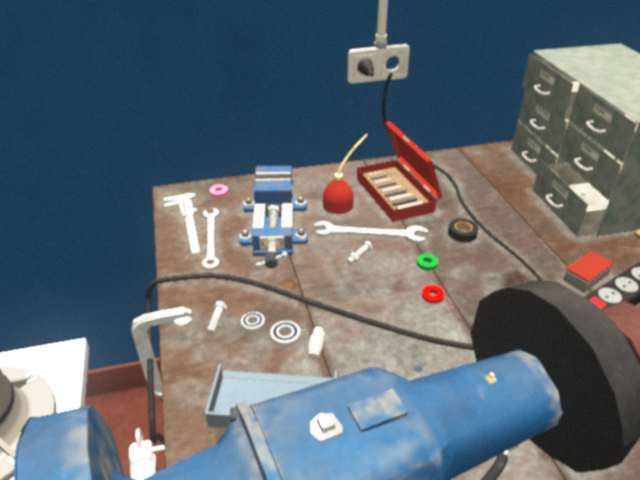

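View pics/scene0.png

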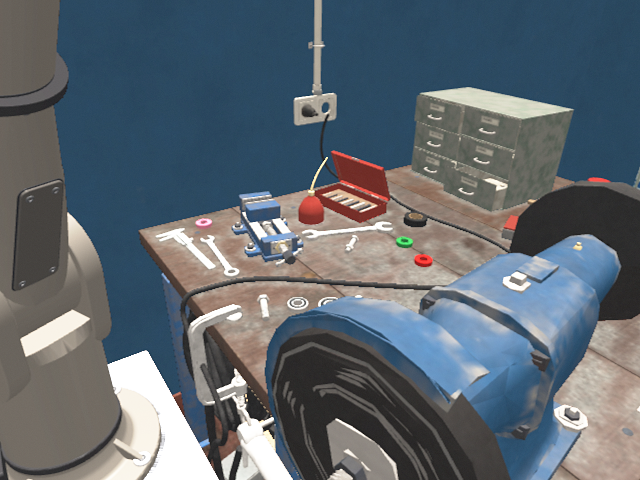

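The side view shows the bearings at (252,320) and (285,331), the bolt at (217,315), the coupler at (317,341) and the tray at about (205–335, 370–425). The tray is partly hidden by the grinder, and the cable runs behind the bearings. Next I'll check how high the obstacles on the arm's path are.

```bash
python3 - <<'E'
from h import *
H=np.full((14,14),-1.0)
for c in("scene","side"):
    p,d=bot.read_camera(c);m=bot.camera_model(c);K=np.array(m["intrinsics"]);R=np.array(m["R"]);t=np.array(m["t"])
    v,u=np.nonzero(d>0);D=d[v,u];P=(np.linalg.inv(K)@np.stack([u,v,np.ones_like(u)])*D-t[:,None]).T@R
    for x,y,z in P:
        i=int((x)//.08);j=int((y+.72)//.08)
        if 0<=i<14 and 0<=j<14:H[j,i]=max(H[j,i],z)
print("cols x from 0 step .08; rows y from -.72 step .08")
for j in range(14):print("%.2f"%(-.72+.08*j)," ".join("%5.2f"%h for h in H[j]))
p,d=bot.read_camera("wrist");cv2.imwrite("pics/w0.png",p)
m=bot.camera_model("wrist");print(np.round(-np.array(m["R"]).T@np.array(m["t"]),3),np.round(m["R"],2))
E
```

```text
cols x from 0 step .08; rows y from -.72 step .08
-0.72 -1.00 -1.00 -1.00 -1.00 -1.00 -1.00 -1.00 -1.00 -1.00 -1.00 -1.00 -1.00 -1.00 -1.00
-0.64 -1.00 -1.00 -1.00 -1.00 -1.00 -1.00 -1.00 -1.00 -1.00 -1.00 -1.00 -1.00 -1.00 -1.00
-0.56 -1.00 -1.00 -1.00 -1.00 -1.00 -1.00 -1.00 -1.00 -1.00 -1.00 -1.00 -1.00 -1.00 -1.00
-0.48 -1.00 -1.00  0.34  0.34 -1.00  0.25  0.02  0.00  0.00  0.01 -1.00 -1.00 -1.00 -1.00
-0.40 -1.00 -1.00  0.35  0.35  0.29  0.29  0.28  0.27  0.25  0.32  0.00  0.00 -1.00 -1.00
-0.32 -1.00 -1.00  0.35  0.34  0.29  0.30  0.29  0.27  0.27  0.33  0.26  0.00  0.00 -1.00
-0.24  0.56  0.56  0.29  0.29 -1.00 -1.00  0.27 -1.00  0.30  0.32  0.26  0.26 -1.00 -1.00
-0.16  0.56  0.56 -0.03  0.00  0.04 -1.00 -1.00 -1.00  0.26 -1.00 -1.00 -1.00 -1.00 -1.00
-0.08  0.37  0.32 -0.01  0.01  0.04  0.01  0.04  0.01  0.01  0.02  0.01 -1.00  0.05  0.05
0.00  0.35  0.02 -0.10  0.01  0.04  0.02  0.03  0.02  0.02  0.02  0.01  0.00  0.01  0.05
0.08  0.02  0.02  0.02  0.03  0.03  0.02  0.02  0.02  0.01  0.02  0.02  0.01  0.01  0.04
0.16 -0.00 -0.00  0.02  0.03  0.03  0.02  0.06  0.01  0.02  0.02  0.02  0.01  0.01  0.01
0.24 -1.00 -1.00 -1.00  0.02  0.02  0.06  0.06  0.01  0.03  0.01  0.02  0.03  0.02  0.01
0.32 -0.72 -0.72 -0.72  0.01  0.01  0.06  0.06  0.05  0.02  0.04  0.15  0.14  0.01  0.01
[ 0.28  -0.617  0.375] [[ 0.32 -0.95  0.  ]
 [-0.91 -0.3   0.28]
 [-0.26 -0.09 -0.96]]
```

```bash
python3 -m pendant '[[0,0,0,-0.037,0],[0,0,0,-0.037,0],[0,0,0,-0.037,0],[0,0,0,-0.037,0],[0,0,0,-0.037,0],[0,0,0,-0.037,0]]'
python3 -m pendant '[[0,0.03,-0.015,0,0],[0,0.03,-0.015,0,0],[0,0.03,-0.015,0,0],[0,0.03,-0.015,0,0],[0,0.03,-0.015,0,0],[0,0.03,-0.015,0,0],[0,0.03,-0.015,0,0],[0,0.03,-0.015,0,0],[0,0.03,-0.015,0,0],[0,0.03,-0.015,0,0]]'
```

```text
t: 1.25
eef_pos: [0.2133, -0.6399, 0.6289]
tool_rot: [0.0, 0.987, 0.16, 0.0]
contact_force: [0.7, -1.7, 0.3]
gripper_width: 0.14
grasp_force: 0.0
t: 2.08
eef_pos: [0.4514, -0.4018, 0.627]
tool_rot: [0.0, 0.987, 0.16, 0.0]
contact_force: [-0.3, -1.0, 0.7]
gripper_width: 0.002
grasp_force: 0.0
```

```bash
python3 - <<'E'
from h import *
o=bot.get_obs();print({k:np.round(o[k],3) for k in("t","eef_pos","tool_rot","contact_force","gripper_width","q")})
E
```

```text
{'t': np.float64(2.083), 'eef_pos': array([ 0.451, -0.402,  0.627]), 'tool_rot': array([0.   , 0.987, 0.16 , 0.   ]), 'contact_force': array([-0.321, -0.971,  0.65 ]), 'gripper_width': np.float64(0.002), 'q': array([ 0.718,  0.247, -0.122,  1.391,  0.03 ,  1.505, -0.651])}
```

```bash
python3 -m pendant '[[0,0.018,-0.035,0,0],[0,0.018,-0.035,0,0],[0,0.018,-0.035,0,0],[0,0.018,-0.035,0,0],[0,0.018,-0.035,0,0],[0,0.018,-0.035,0,0],[0,0.012,-0.036,0,0],[0,0.012,-0.036,0,0],[0,0.012,-0.036,0,0],[0,0.012,-0.036,0,0],[0,0.012,-0.036,0,0],[0,0.012,-0.036,0,0]]'
python3 -m pendant '[[0,0,0,0,0],[0,0,0,0,0]]'
python3 - <<'E'
from h import *
p,d=bot.read_camera("wrist");cv2.imwrite("pics/w1.png",p);m=bot.camera_model("wrist")
for n in("tray","bearing_big","bearing_small","coupler","bolt"):
    for r in bot.pinpoint(n,"wrist")[:3]:
        a=np.round(r["at"]).astype(int);print(n,round(r["score"],2),a,np.round(world("wrist",r["at"],0.,m=m),3),"surf",np.round(world("wrist",a,depth=d[a[1],a[0]],m=m),3))
E
```

```text
t: 3.08
eef_pos: [0.486, 0.0597, 0.6271]
tool_rot: [0.0, 0.987, 0.16, 0.0]
contact_force: [0.8, -0.2, -0.5]
gripper_width: -0.002
grasp_force: 0.0
t: 3.25
eef_pos: [0.4862, 0.0603, 0.627]
tool_rot: [-0.0, 0.987, 0.163, 0.0]
contact_force: [-0.5, -0.4, 1.0]
gripper_width: 0.007
grasp_force: 0.0
tray 0.72 [379 229] [ 0.444 -0.061  0.   ] surf [ 0.444 -0.061  0.004]
bearing_big 0.56 [315 177] [0.495 0.076 0.   ] surf [0.495 0.076 0.002]
bearing_small 0.66 [283 200] [0.439 0.117 0.   ] surf [ 0.439  0.117 -0.001]
bearing_small 0.57 [ 14 115] [0.433 0.574 0.   ] surf [0.433 0.575 0.   ]
coupler 0.97 [351 162] [0.538 0.025 0.   ] surf [0.539 0.028 0.025]
bolt 0.57 [259 227] [0.379 0.144 0.   ] surf [0.383 0.142 0.016]
```

View pics/w1.png

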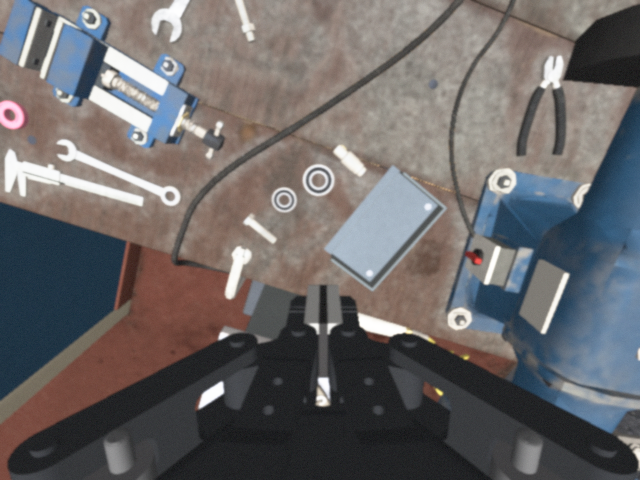

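The wrist view shows the big bearing at (318,180), the small one at (284,200), the coupler at (350,160), the bolt at (260,228), the tray front running from (325,248) to (390,166), and the cable behind. I'll rectify this to a metric top view.

```bash
python3 - <<'E'
from h import *
p,d=bot.read_camera("wrist");m=bot.camera_model("wrist");K=np.array(m["intrinsics"]);R=np.array(m["R"]);t=np.array(m["t"])
# topview: col = (0.25 - y)*2000 , row=(0.62-x)*2000 ; at z
def Hm(z):
    A=np.array([[0,-1/2000,0.62],[-1/2000,0,0.25],[0,0,0],[0,0,1.]])[:3]*1.0
    A[2,2]=z
    return K@(R@A+np.outer(t,[0,0,1]))
T=cv2.warpPerspective(p,Hm(0.008),(800,600),flags=cv2.INTER_CUBIC|cv2.WARP_INVERSE_MAP)
for k in range(0,800,100):cv2.line(T,(k,0),(k,6),(0,255,0),1);cv2.putText(T,"y%.2f"%(.25-k/2000),(k,18),0,.4,(0,255,0))
for k in range(40,600,100):cv2.line(T,(0,k),(6,k),(0,255,0),1);cv2.putText(T,"x%.2f"%(.62-k/2000),(8,k),0,.4,(0,255,0))
cv2.imwrite("pics/top1.png",T)
E
```

```text
(no output)
```

View pics/top1.png

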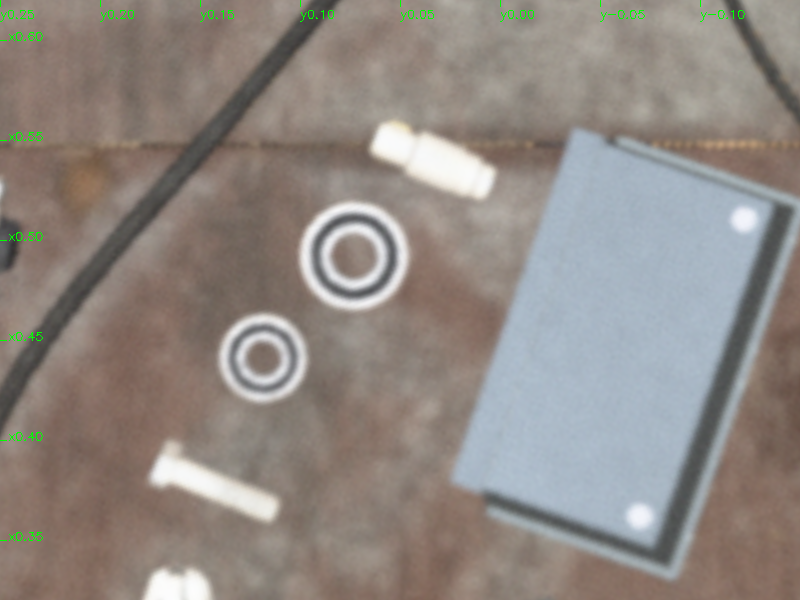

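```bash
python3 -m pendant '[[0,0,0,0.04,-6.6],[0,0,0,0.04,-6.6],[0,0,0,0.04,-6.6],[0,0,0,0.04,-6.6],[0,0,0,0.04,-6.6],[0,0,0,0.04,-6.6],[0,0,0,0.04,-6.7],[0,0,0,0.04,-6.7],[0,0.022,0,0,0],[0,0.022,0,0,0],[0,0.021,0,0,0],[0,0,0,0,0]]'
cat > top.py <<'E'
from h import *
import sys
o=bot.get_obs();print({k:np.round(o[k],4) for k in("t","eef_pos","tool_rot","contact_force","q")})
F=np.array([.467,-.007]);n=np.array([-.319,-.948]);s=np.array([.948,-.319])
q=o["eef_pos"][:2]-F;print("TCP X,s",-q@n,q@s)
p,d=bot.read_camera("wrist");m=bot.camera_model("wrist");K=np.array(m["intrinsics"]);R=np.array(m["R"]);t=np.array(m["t"])
# tray frame: row down = n (X from .2), col = s from -.2..+.2
z=float(sys.argv[2]);A=np.zeros((3,3));A[:2,0]=s/2000;A[:2,1]=n/2000;A[:2,2]=F-.2*s-.18*n;A[2,2]=z
T=cv2.warpPerspective(p,K@(R@A+np.outer(t,[0,0,1])),(800,600),flags=cv2.INTER_CUBIC|cv2.WARP_INVERSE_MAP)
for k in range(0,800,100):cv2.putText(T,"s%d"%(k/2-200),(k,12),0,.4,(0,255,0));cv2.line(T,(k,0),(k,5),(0,255,0))
for k in range(60,600,100):cv2.putText(T,"X%d"%(180-k/2),(0,k),0,.4,(0,255,0));cv2.line(T,(0,k),(5,k),(0,255,0))
cv2.imwrite(f"pics/{sys.argv[1]}.png",T)
E
python3 top.py top2 0.008
```

```text
t: 4.6
eef_pos: [0.5085, 0.1231, 0.3069]
tool_rot: [-0.001, 0.811, 0.585, 0.002]
contact_force: [1.0, 0.7, -0.0]
gripper_width: -0.001
grasp_force: 0.0
{'t': np.float64(4.6), 'eef_pos': array([0.5085, 0.1231, 0.3069]), 'tool_rot': array([-0.001 ,  0.811 ,  0.5851,  0.0016]), 'contact_force': array([ 1.0218,  0.6702, -0.0471]), 'q': array([ 0.1024,  0.4072, -0.562 ,  1.9784,  0.2862,  0.8311, -0.9379])}
TCP X,s 0.13654631226636352 -0.002185640925223758
```

View pics/top2.png

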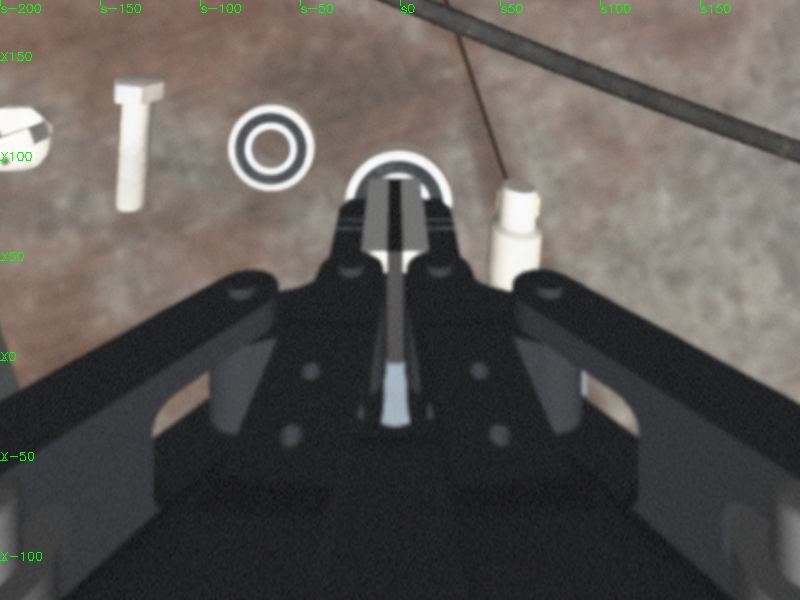

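The small bearing is at s=-64, X=106 and the big one at s=-1, with its rim at X≈105. The fingers are right behind the big one, the cable is clear, and the coupler and bolt are off to the sides. I'll lower and sweep the big bearing.

```bash
python3 -m pendant '[[0,0,0.001,0.03,0],[0,0,0,0.03,0],[0,0,0,0.03,0],[0,0,0,0.025,0],[0,0,0,0.012,0],[0,0,0,0,0]]'
python3 -m pendant '[[0,-0.012,0,0,0],[0,-0.012,0,0,0],[0,-0.012,0,0,0],[0,-0.012,0,0,0],[0,-0.012,0,0,0],[0,-0.012,0,0,0]]'
python3 top.py top3 0.008
```

```text
t: 5.15
eef_pos: [0.5074, 0.1177, 0.1774]
tool_rot: [-0.001, 0.812, 0.583, -0.002]
contact_force: [0.2, -0.3, 0.0]
gripper_width: 0.001
grasp_force: 0.0
t: 5.65
eef_pos: [0.4853, 0.0494, 0.1805]
tool_rot: [0.0, 0.812, 0.583, 0.001]
contact_force: [0.6, 1.3, 1.5]
gripper_width: 0.001
grasp_force: 0.7
{'t': np.float64(5.65), 'eef_pos': array([0.4853, 0.0494, 0.1805]), 'tool_rot': array([5.000e-04, 8.121e-01, 5.835e-01, 7.000e-04]), 'contact_force': array([0.576 , 1.2698, 1.4962]), 'q': array([ 0.135 ,  0.5627, -0.4464,  2.1265,  0.4621,  0.5439, -0.977 ])}
TCP X,s 0.05935220542327565 -0.0006433793887684481
```

View pics/top3.png

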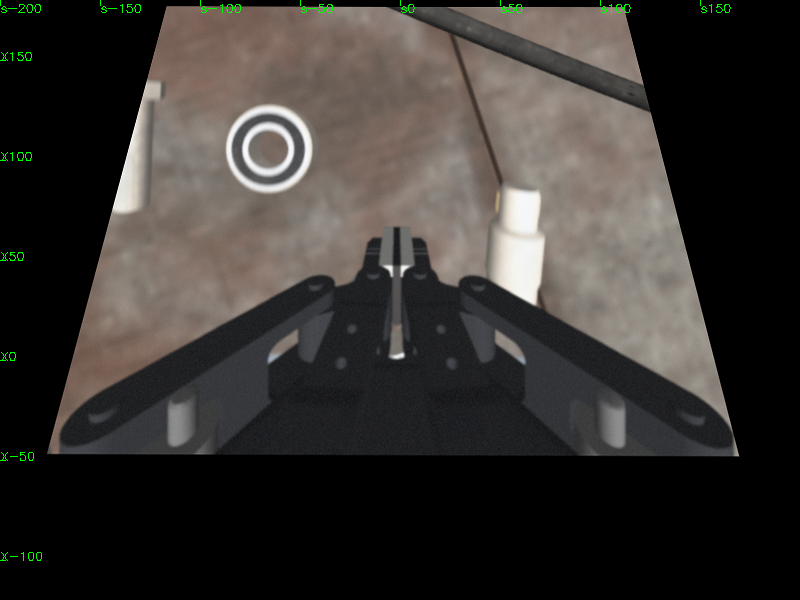

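The fingers are at s≈-1, and the coupler, bolt and small bearing haven't moved. I'll finish the push, back off and lift.

```bash
python3 -m pendant '[[0,-0.012,0,0,0],[0,-0.012,0,0,0],[0,-0.012,0,0,0],[0,-0.012,0,0,0],[0,-0.012,0,0,0],[0,-0.012,0,-0.001,0],[0,-0.004,0,0,0],[0,0,0,0,0]]'
python3 -m pendant '[[0,0.015,0,0,0],[0,0.015,0,-0.01,0],[0,0.02,0,-0.03,0],[0,0.03,0,-0.04,0],[0,0.03,0,-0.04,0],[0,0.035,0,-0.02,0],[0,0.01,-0.02,0,0],[0,0,-0.02,0,0],[0,0,-0.02,0,0],[0,0,0,0,0]]'
python3 top.py top4 0.008
```

```text
t: 6.37
eef_pos: [0.4605, -0.0229, 0.1805]
tool_rot: [0.0, 0.813, 0.583, -0.001]
contact_force: [0.2, 1.0, 0.7]
gripper_width: 0.0
grasp_force: 0.0
t: 7.2
eef_pos: [0.4471, 0.1374, 0.3071]
tool_rot: [-0.0, 0.81, 0.586, -0.001]
contact_force: [-0.9, 0.2, -1.1]
gripper_width: -0.002
grasp_force: 0.0
{'t': np.float64(7.2), 'eef_pos': array([0.4471, 0.1374, 0.3071]), 'tool_rot': array([-4.000e-04,  8.104e-01,  5.859e-01, -1.200e-03]), 'contact_force': array([-0.8922,  0.2422, -1.0717]), 'q': array([ 0.1017,  0.3331, -0.6228,  2.0957,  0.2704,  0.7931, -1.0061])}
TCP X,s 0.1305720372917313 -0.06496185521901766
```

View pics/top4.png

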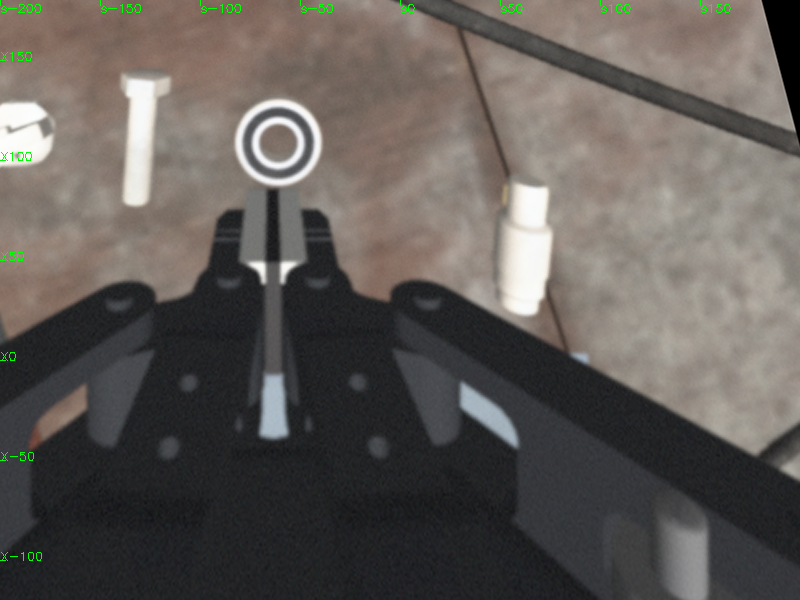

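The small bearing is dead ahead. The picture is shifted about 4 mm as a whole, and the bolt and coupler keep their places relative to each other. Next I'll step back behind the small bearing, lower and sweep.

```bash
python3 -m pendant '[[0,0.026,0,0,0],[0,0,0,0.03,0],[0,0,0,0.03,0],[0,0,0,0.03,0],[0,0,0,0.025,0],[0,0,0,0.012,0],[0,0,0,0,0]]'
python3 -m pendant '[[0,-0.012,0.0005,0,0],[0,-0.012,0.0005,0,0],[0,-0.012,0.0005,0,0],[0,-0.012,0.0005,0,0],[0,-0.012,0.0005,0,0],[0,-0.012,0.0005,0,0],[0,-0.012,0.0005,0,0],[0,-0.012,0.0005,0,0],[0,-0.012,0.0005,0,0],[0,-0.012,0.0005,0,0]]'
python3 top.py top5 0.008
```

```text
t: 7.83
eef_pos: [0.4584, 0.1596, 0.178]
tool_rot: [-0.001, 0.812, 0.584, -0.002]
contact_force: [0.7, 0.9, 1.1]
gripper_width: 0.0
grasp_force: 0.0
t: 8.67
eef_pos: [0.4251, 0.0436, 0.1805]
tool_rot: [0.0, 0.812, 0.584, 0.0]
contact_force: [-0.2, -0.2, 1.0]
gripper_width: 0.003
grasp_force: 0.6
{'t': np.float64(8.6667), 'eef_pos': array([0.4251, 0.0436, 0.1805]), 'tool_rot': array([1.000e-04, 8.119e-01, 5.838e-01, 2.000e-04]), 'contact_force': array([-0.2271, -0.1604,  1.0098]), 'q': array([ 0.1571,  0.5065, -0.4792,  2.26  ,  0.5091,  0.4768, -1.0536])}
TCP X,s 0.03461607124918744 -0.05591890640947837
```

```bash
python3 - <<'E'
from h import *
p,d=bot.read_camera("side");cv2.imwrite("pics/s1.png",cv2.resize(p[280:440,190:350],None,fx=3.7,fy=3.7))
E
```

```text
(no output)
```

View pics/s1.png

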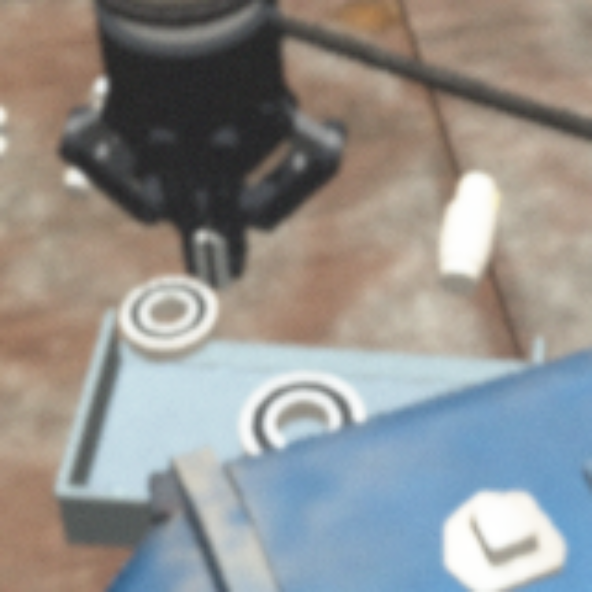

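The big bearing is well inside. The small one, at crop (168,312), sits to the -s side of the fingertip and close to the left wall. I'll compute where it is, then back off and realign.

```bash
python3 - <<'E'
from h import *
F=np.array([.467,-.007]);n=np.array([-.319,-.948]);s=np.array([.948,-.319])
for nm,c,z in(("small",(168,310),.013),("big",(303,425),.018),("frontL",(112,312),.03),("tip",(222,280),.008),("frontR",(540,340),.03)):
    w=world("side",(190+c[0]/3.7,280+c[1]/3.7),z)[:2]-F;print(nm,"X",round(-w@n,4),"s",round(w@s,4))
E
python3 -m pendant '[[0,0.012,0,0,0],[0,0.012,0,0,0],[0,0,-0.008,0,0],[0,0,-0.008,0,0],[0,0,0,0,0]]'
```

```text
small X 0.0043 s -0.0746
big X -0.0578 s -0.0044
frontL X -0.0127 s -0.0946
tip X 0.0278 s -0.0545
frontR X -0.0148 s 0.0937
t: 9.18
eef_pos: [0.4158, 0.0739, 0.1801]
tool_rot: [-0.001, 0.811, 0.585, -0.001]
contact_force: [0.4, -0.2, -0.4]
gripper_width: 0.001
grasp_force: 0.0
```

```bash
python3 -m pendant '[[0,-0.014,-0.01,0,0],[0,0,-0.01,0,0],[0,0,-0.01,0,0],[0,0,-0.01,0,0],[0,-0.012,0,0,0],[0,-0.012,0,0,0],[0,-0.011,0,0,0],[0,0,0,0,0]]'
python3 -m pendant '[[0,0,0.007,0,0],[0,0,0.007,0,0],[0,0,0.007,0,0],[0,0,0.006,0,0],[0,0,0,0,0]]'
python3 - <<'E'
from h import *
F=np.array([.467,-.007]);n=np.array([-.319,-.948]);s=np.array([.948,-.319])
q=bot.get_obs()["eef_pos"][:2]-F;print("TCP X,s",-q@n,q@s)
p,d=bot.read_camera("side");cv2.imwrite("pics/s2.png",cv2.resize(p[280:440,190:350],None,fx=3.7,fy=3.7))
E
```

```text
t: 9.85
eef_pos: [0.3629, 0.0379, 0.1802]
tool_rot: [0.0, 0.812, 0.583, -0.001]
contact_force: [-0.8, 0.2, 0.4]
gripper_width: 0.004
grasp_force: 0.0
t: 10.27
eef_pos: [0.3918, 0.0303, 0.1805]
tool_rot: [0.0, 0.812, 0.583, 0.001]
contact_force: [-0.7, -0.1, 0.7]
gripper_width: -0.001
grasp_force: 0.0
TCP X,s 0.011397765643723206 -0.08323090241602546
```

View pics/s2.png

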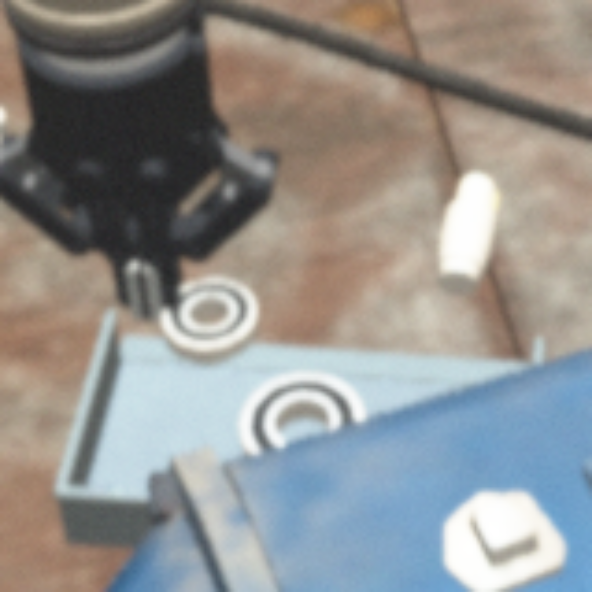

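The small bearing is now at crop (210,313), s≈-55 mm, clear of the wall. I'll back off, recentre behind it and push.

```bash
python3 -m pendant '[[0,0.018,0,0,0],[0,0.018,0,0,0],[0,0,0.01,0,0],[0,0,0.01,0,0],[0,0,0.008,0,0],[0,0,0,0,0],[0,0,0,0,0]]'
python3 - <<'E'
from h import *
F=np.array([.467,-.007]);n=np.array([-.319,-.948]);s=np.array([.948,-.319])
q=bot.get_obs()["eef_pos"][:2]-F;print("TCP X,s",-q@n,q@s)
w=world("side",(190+210/3.7,280+312/3.7),.013)[:2]-F;print("small",-w@n,w@s)
E
```

```text
t: 10.9
eef_pos: [0.428, 0.0546, 0.1802]
tool_rot: [0.0, 0.813, 0.583, -0.0]
contact_force: [0.2, 0.0, -0.0]
gripper_width: 0.003
grasp_force: 0.0
TCP X,s 0.04592243175440982 -0.05656607276304587
small 0.004497572221016382 -0.055572531029213015
```

```bash
python3 -m pendant '[[0,-0.01,0.001,0,0],[0,-0.01,0,0,0],[0,-0.01,0,0,0],[0,-0.01,0,0,0],[0,-0.01,0,-0.001,0],[0,-0.006,0,0,0],[0,0,0,0,0]]'
python3 -m pendant '[[0,0.015,0,0,0],[0,0.015,0,-0.01,0],[0,0.02,0,-0.03,0],[0,0.03,0,-0.04,0],[0,0.03,0,-0.04,0],[0,0.03,0,-0.04,0],[0,0,0,-0.04,0],[0,0,0,-0.04,0],[0,0,0,-0.04,0],[0,0,0,-0.04,0],[0,0,0,0,0],[0,0,0,0,0]]'
python3 - <<'E'
from h import *
p,d=bot.read_camera("side");a=cv2.resize(p[280:440,190:350],(400,400));w,_=bot.read_camera("wrist");cv2.imwrite("pics/e.png",np.hstack([a,cv2.resize(w[100:400,200:500],(400,400))]))
E
```

```text
t: 11.48
eef_pos: [0.4101, 0.0002, 0.1813]
tool_rot: [0.0, 0.813, 0.583, -0.001]
contact_force: [-0.6, -0.3, -0.0]
gripper_width: 0.002
grasp_force: 0.0
t: 12.48
eef_pos: [0.451, 0.1211, 0.4836]
tool_rot: [0.001, 0.812, 0.584, 0.002]
contact_force: [-0.0, -0.2, -0.8]
gripper_width: 0.003
grasp_force: 0.0
```

View pics/e.png

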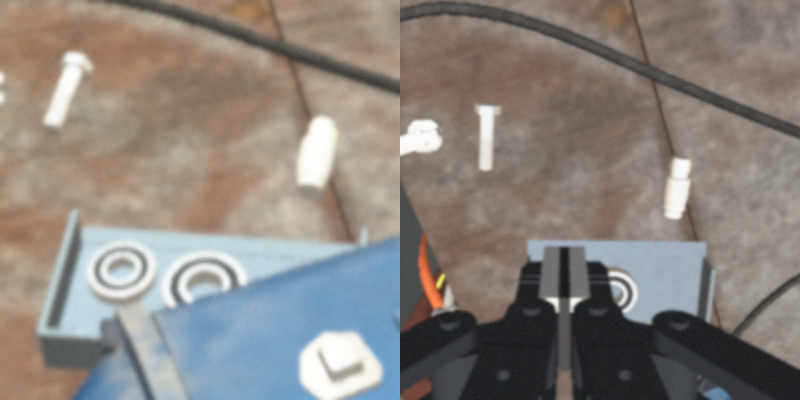

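Both bearings lie in the tray, and the bolt and coupler are undisturbed. I'll check the small bearing's margin numerically and hand in if it's good.

```bash
python3 - <<'E'
from h import *
F=np.array([.467,-.007]);n=np.array([-.319,-.948]);s=np.array([.948,-.319])
w=world("side",(190+120/2.5,280+269/2.5),.015)[:2]-F;X=-w@n;print("small X,s",X,w@s,"rear rim",X+.021)
if X+.021<-.008: print(bot.hand_in())
E
```

```text
small X,s -0.04535087585998046 -0.06068571585733844 rear rim -0.02435087585998046
the job is handed in; nothing more can be done
None
```

Both bearings lie wholly inside the tray, the small one about 24 mm past the front edge by measurement and the big one deeper still. The coupler and bolt look undisturbed in the camera views, and I handed the job in at about 12.6 s.

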